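# Sweep plaster offcuts into the scrap chute

## Task

The plaster trimming board on the table has a scrap chute near its right-hand end, under a sliding cover. Push the cover fully open by the black rib on it, sweep the three white plaster offcuts along the steel deck into the chute so that they drop into the scrap drawer below (push them only, do not pick them up), then push the cover fully shut again. Leave the dental model and the crown die standing where they are on the deck.

Things in the scene. Friction and masses are not known exactly. Their poses are not given: they have to be found in the camera images.
- board: The trimming board, fixed: grey metal box 240 mm deep (its x), 360 mm long (its y), flat steel deck 75 mm above the table, white drawer front towards the robot. Origin: centre of its underside; x away from the robot, y left, z up; turned by up to 0.25 rad. Lips 4 mm thick edge the deck: 22 mm high at the back and left end, 12 mm at the front; the right end is open but for two 6 mm stops.
- chute_mouth (a point): Centre of the chute mouth, at deck height; axes as the board's. The mouth is a hole 170 mm (x) by 65 mm (y), centred at board y = -62.5 mm, near edge y = -30; pieces drop 64 mm to the drawer floor. Rails 6.5 mm high run beside it at x = +-88 to 99 mm; two guides 12 mm high slant inwards to them from the front and back lips, from board x = +-116, y = 22 to x = +-90, y = -24 mm.
- cover (a joint): Position of the sliding cover (m): 0 = fully shut over the chute mouth, 0.070 = fully open, at its stop. It slides along the board's -y (to the right) with 1.5 N of friction and stays where it is left. It starts shut or up to 12 mm ajar.
- cover_rib (a point): Centre of the upright black push rib on the cover: 90 mm long (board x), 10 mm thick (y), top 101 mm above the table; this point is 90 mm above the table. Its foot, 18 mm wide, rises to 83 mm. It stands across the middle of the cover, an aluminium plate 184 x 75 mm with its top 79 mm above the table. Rib at board y = -62.5 mm when shut, -132.5 mm when open, x = 0.
- offcut_chip: Smallest offcut: faceted white plaster chip 18 x 24 mm, 13 mm high, 12 g, loose on the deck. Origin: middle of its underside. The three offcuts lie, in any order, on the front half of the deck left of the mouth: board x -60 to 0, y 20 to 110 mm.
- offcut_lump: Largest offcut: faceted white plaster lump 28 x 31 mm, 17 mm high, about 20 g, loose on the deck. Origin: middle of its underside.
- offcut_bar: Long offcut: white plaster bar 17 x 43 mm (long along its own y), 13 mm high, about 20 g, loose on the deck. Origin: middle of its underside.
- model: Dental arch model, grey-blue teeth on a white plaster base, 58 x 68 mm, 28 mm high, loose at the back of the deck, its front no nearer than board x = +37 mm. Origin: middle of its underside. Must stay there.
- die: Crown die: white waisted stump, 18 mm diameter, 31 mm high, standing upright and loose at the back of the deck (board x = 70 to 82 mm), left or right of the model. Origin: centre of its underside. Must stay there, upright.
Things that resemble listed ones, but are neither listed nor needed, are in the scene too. What is shaped like the offcut_bar but brown is not meant.

How it is judged:
By the outcome, as a careful person would: the job done as asked, in the order asked, and still so for the second after the job is handed in, with the robot touching nothing.
It also fails if it takes over 58 s, if anything falls off the work surface, if the arm or the gripper's body presses on something with over 40 N, if the wrist force passes 120 N, or if a joint passes its speed limit or range.

## Robot

A 6-joint arm with a two-finger parallel gripper is mounted at the origin on a cart in front of the work surface, level with it; the furniture and walls round the work are solid. World frame = base frame: x ahead of the robot, y to its left, z up, the work surface at z = 0. Lengths are in m, angles in rad, forces in N, time in s.
With the tool pointing down it reaches from about 0.35 to 1 m from the base axis. Payload 7.1 kg.
Tool frame: the origin (TCP) lies between the finger pads; the fingertips stand 22 mm ahead of it and the grasp point (between the pads) lies 3 mm ahead of it; x points along the fingers, y is the direction in which the jaws open and shut, and the axes are right-handed (so a half turn about x gives the same grasp; the last joint's range is limited). The gripper opens to 85 mm and grips with 20 to 120 N. Pads are 22 mm wide; open, the fingers measure 114 mm over their backs; the gripper's body (76 mm by 85 mm) begins 54 mm behind the grasp point. The pads swing forward as they close: fully open they stand 13 mm farther back than shut.
Start: joints at [1.308, 0.423, 1.63, -0, 1.089, -0.019], TCP at [0.151, 0.607, 0.253] pointing down, gripper open.
Joint ranges: [-3, 3], [-0.9, 2.11], [0.09, 2.58], [-1.31, 4.45], [0.11, 2.69], [-2.54, 2.54]. Speed limits (rad/s): [2.39, 2.39, 3.01, 3.14, 3.14, 3.14].

## Interface

Orientations are given as a rotation vector (axis times angle).
In Python, from rig import manip gives the robot as it stands. The module is installed in compiled form; this text tells all that it offers. Calls block until the motion is done:
- manip.move_to(position, orientation): joint-space move of the TCP to a pose.
- manip.servo_line(position, orientation=None, rate=0.15): straight line of the TCP; orientation=None keeps the orientation; rate is the mean speed in m/s.
- manip.set_joints(angles): joint-space move.
- manip.command_gripper(opening, f_grip=None): finger opening in m; f_grip is the grip in N (None keeps the last); returns when the fingers have stopped.
- manip.hold(seconds).
- manip.solve_ik(position, orientation): joint angles nearest the present ones, or None.
- manip.camera(name): name is "scene" or "top" or "wrist"; returns a dict with "image" (400x640x3 uint8, red, green, blue), "fx", "fy", "cx", "cy" (pixels), "cam_to_world" (4x4, takes a point from camera to world coordinates); the wrist camera has in their place "mount" (4x4, takes a point from camera to tool coordinates, whose origin is the TCP and whose axes are the tool frame's). Camera axes: x right, y down, z forward; pixel columns grow to the right and rows downward; lengths in m; the calibration is good to about 2 mm. The wrist camera is an equidistant fisheye: a pixel r from the principal point sees the ray r / f radians off the axis. A picture is of the moment at which its call begins: read the wrist's pose just before it. There is no depth.
A pose or a line that the arm cannot do raises manip.IKError and nothing moves.
- manip.sign_off(): hands the job in, once; it reports no verdict.
Readings, each from a call of its own:
- manip.get_time(): time.
- manip.get_joint_positions(): joint angles.
- manip.get_joint_vel(): joint speeds.
- manip.get_tau(): joint torques, N m.
- manip.get_position(): TCP position.
- manip.get_ee_rot(): TCP orientation.
- manip.get_contact_force(): force on the tool from outside, world axes, zero at the start.
- manip.get_torque(): the same for the moment, N m.
- manip.get_width(): finger opening in m.
Only numpy, scipy, OpenCV 4.12 (cv2) and the standard library are available. Lean on these libraries where they do the work, as an engineer would, in place of code of your own. Each camera call takes 0.05 s, during which the arm holds its last target.

## Working session

There is one attempt and no reset: what is moved stays moved. The work goes in short steps, each a Python script; the robot and the scene stay as the last script left them, time stands still between calls to the robot, and variables do not carry over. Pictures are saved under pics/ and viewed, and the job is handed in when it is done.

```bash
mkdir -p pics
python3 - <<'E'
from rig import manip
import cv2,numpy as np,pickle
d={}
for n in("top","scene"):
    c=manip.camera(n);d[n]=c
    cv2.imwrite(f"pics/{n}0.png",c["image"][:,:,::-1])
    print(n,c["fx"],c["cx"],c["cy"],np.round(c["cam_to_world"],4).tolist())
pickle.dump(d,open("cams.pkl","wb"))
print(manip.get_time(),manip.get_ee_rot(),manip.get_position())
E
```

```text
top 466.85891320085017 321.84438220326246 192.99502275559212 [[-0.0158, -0.985, 0.1717, 0.4465], [-0.9987, 0.0239, 0.045, 0.0583], [-0.0484, -0.1708, -0.9841, 0.9292], [0.0, 0.0, 0.0, 1.0]]
scene 495.9418829941962 320.0494722773141 198.47920023689542 [[-0.7547, -0.4383, 0.4882, 0.1855], [-0.6558, 0.4806, -0.5823, 0.5834], [0.0207, -0.7596, -0.6501, 0.6395], [0.0, 0.0, 0.0, 1.0]]
0.1 [ 0.19028725  1.56249555 -0.19255976] [0.15074637 0.6060525  0.25258687]
```

View pics/top0.png

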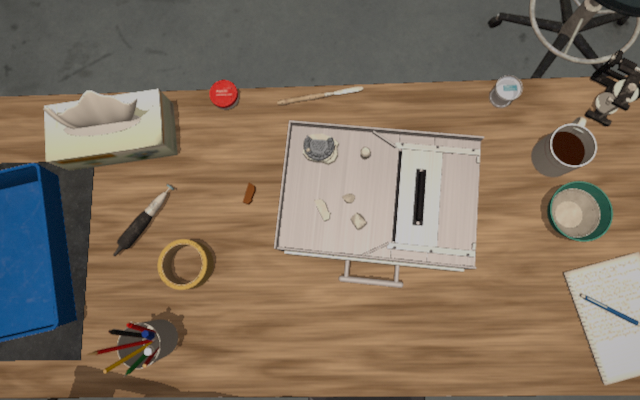

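View pics/scene0.png

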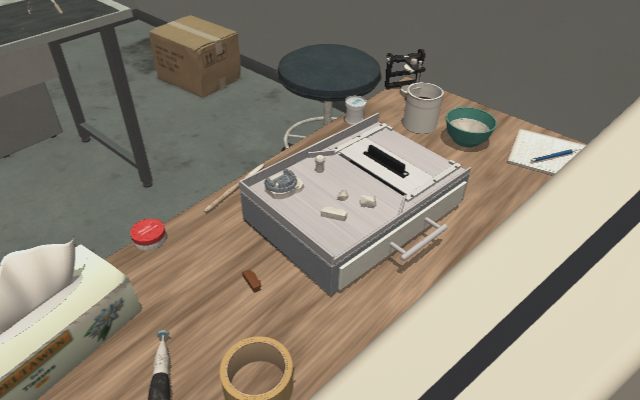

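Run:
```python
import cv2
im=cv2.imread("pics/top0.png")
cv2.imwrite("pics/top0c.png",cv2.resize(im[80:280,180:440],None,fx=3,fy=3,interpolation=cv2.INTER_CUBIC))
```

```text
(no output)
```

View pics/top0c.png

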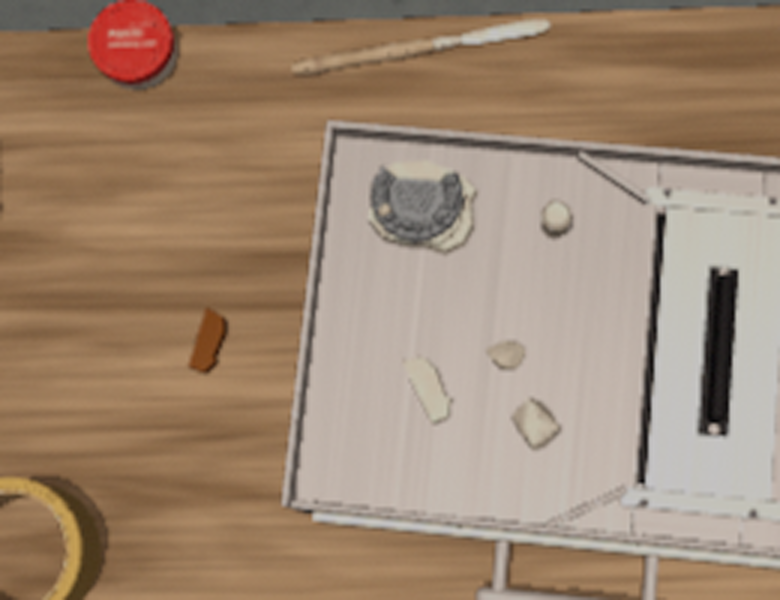

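Run:
```python
import cv2
im=cv2.imread("pics/top0.png")
cv2.imwrite("pics/top0d.png",cv2.resize(im[115:280,365:490],None,fx=4,fy=3.6,interpolation=cv2.INTER_CUBIC))
cv2.imwrite("pics/top0e.png",cv2.resize(im[115:260,270:400],None,fx=6,fy=4,interpolation=cv2.INTER_CUBIC))
im=cv2.imread("pics/scene0.png")
cv2.imwrite("pics/scene0c.png",cv2.resize(im[110:290,230:480],None,fx=3.2,fy=3.2,interpolation=cv2.INTER_CUBIC))
```

```text
(no output)
```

View pics/top0d.png

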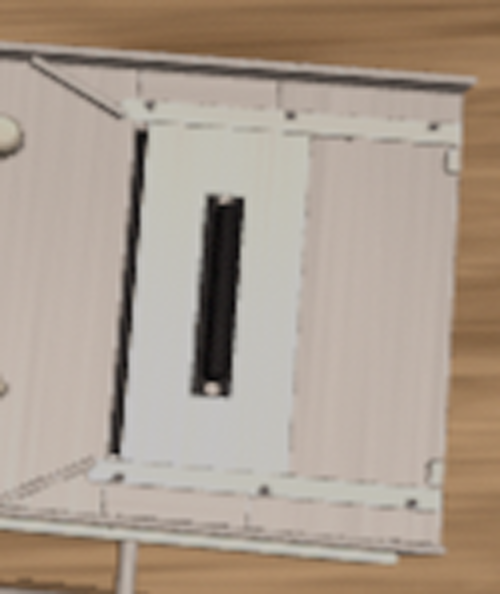

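View pics/top0e.png

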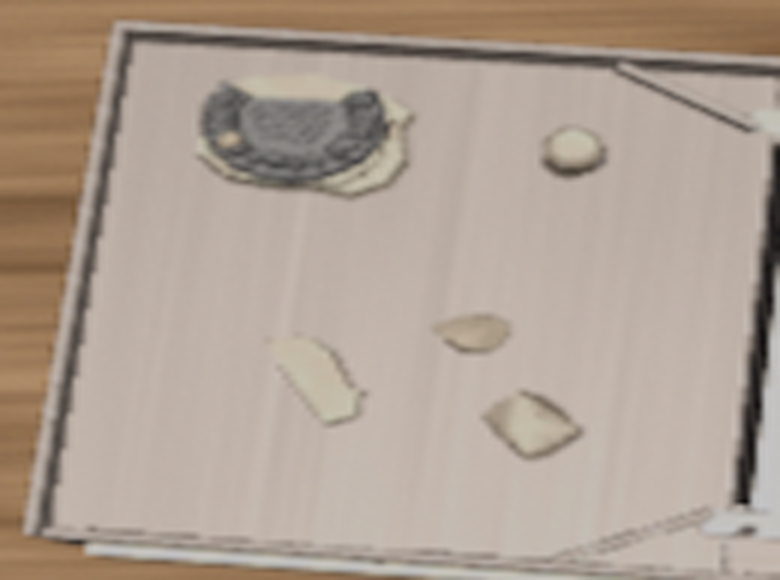

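View pics/scene0c.png

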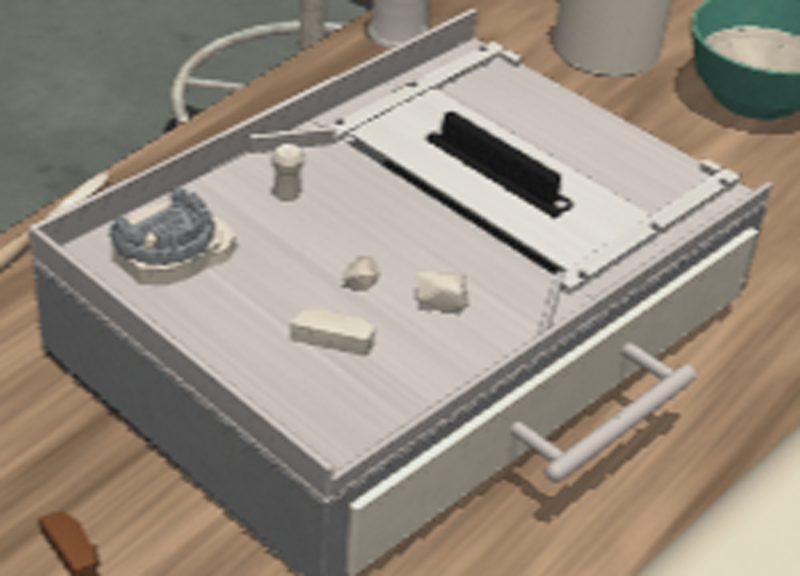

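```bash
cat > h.py <<'E'
import numpy as np,pickle,cv2
from scipy.optimize import least_squares
D=pickle.load(open("cams.pkl","rb"))
def proj(c,P):
    T=np.linalg.inv(np.array(c["cam_to_world"]));p=(T[:3,:3]@np.atleast_2d(P).T).T+T[:3,3]
    return np.c_[c["fx"]*p[:,0]/p[:,2]+c["cx"],c["fy"]*p[:,1]/p[:,2]+c["cy"]]
def ray(c,uv,z):
    T=np.array(c["cam_to_world"]);d=T[:3,:3]@np.array([(uv[0]-c["cx"])/c["fx"],(uv[1]-c["cy"])/c["fy"],1])
    return T[:3,3]+d*(z-T[2,3])/d[2]
def b2w(B,p):
    p=np.atleast_2d(p).astype(float);c,s=np.cos(B[2]),np.sin(B[2])
    return np.c_[B[0]+c*p[:,0]-s*p[:,1],B[1]+s*p[:,0]+c*p[:,1],p[:,2]]
def w2b(B,p):
    c,s=np.cos(B[2]),np.sin(B[2]);x,y=p[0]-B[0],p[1]-B[1]
    return np.array([c*x+s*y,-s*x+c*y,p[2]])
E
python3 - <<'E'
from h import *
top=[((.12,.18,.097),(289.2,120.5)),((-.12,.18,.097),(274.2,248.3)),((.12,-.18,.097),(483.75,137.2)),((-.12,-.18,.087),(475.75,268.3))]
sc=[((.12,.18,.097),(240.3,182.5)),((.12,-.18,.097),(378.4,113.75)),((-.12,-.18,.087),(471.25,167.8)),((-.12,.18,.097),(333,256.5))]
def res(B,sets):
    return np.concatenate([(proj(D[n],b2w(B,[a for a,_ in S]))-np.array([b for _,b in S])).ravel() for n,S in sets])
for sets in([("top",top)],[("scene",sc)],[("top",top),("scene",sc)]):
    r=least_squares(res,[.55,-.1,0],args=(sets,));print(np.round(r.x,4),np.round(r.fun,1))
B=r.x;np.save("B.npy",B)
for n,uv in dict(ribtop=(419.25,197.2)).items(): print(n,w2b(B,ray(D["top"],uv,.101)))
e=lambda x,y:(270+x/6,115+y/4)
def show(n,pts,z):
    print(n,[np.round(w2b(B,ray(D["top"],e(*p),z))*1000,1)[:2].tolist() for p in pts])
show("bar",[(270,340),(315,340),(365,395),(325,425)],.088)
show("chip",[(435,328),(510,325),(475,353)],.08)
show("lump",[(485,420),(525,390),(582,432),(530,460)],.083)
show("model",[(200,145),(410,115),(350,195),(290,185)],.08)
show("die",[(574,150)],.1)
s=lambda x,y:(230+x/3.2,110+y/3.2)
for n,p,z in [("bar",(333,340),.08),("chip",(362,280),.078),("lump",(442,300),.078),("model",(172,262),.078),("diebase",(287,192),.076),("coveredgeL",(455,205),.079)]:
    print(n,np.round(w2b(B,ray(D["scene"],s(*p),z))*1000,1)[:2])
d=lambda x,y:(365+x/4,115+y/3.6)
for p in [(148,125),(122,455),(310,137),(288,472),]: print("cov",np.round(w2b(B,ray(D["top"],d(*p),.079))*1000,1)[:2])
for p in [(136,130),(110,455)]: print("mouth",np.round(w2b(B,ray(D["top"],d(*p),.075))*1000,1)[:2])
E
```

```text
[ 0.5913 -0.0083 -0.118 ] [-0.6 -0.5 -0.9  0.2  0.6 -1.   0.9  1. ]
[ 0.5882 -0.0065 -0.1155] [-1.7 -1.2 -0.1 -1.8  1.4 -0.5  0.4  1.4]
[ 0.5901 -0.0079 -0.1165] [-0.9  0.3 -1.1  1.1  0.3 -0.4  0.8  1.6 -1.8 -2.1 -0.3 -2.3  0.9 -1.2
 -0.1  0.3]
ribtop [-0.00269698 -0.07034735  0.101     ]
bar [[-23.0, 115.4], [-21.8, 101.8], [-45.5, 84.2], [-60.3, 94.9]]
chip [[-11.6, 66.1], [-8.0, 43.4], [-22.0, 52.9]]
lump [[-52.8, 47.1], [-38.0, 36.2], [-55.5, 17.4], [-69.7, 31.9]]
model [[68.5, 147.5], [88.7, 83.3], [48.6, 98.3], [51.8, 117.4]]
die [[71.0, 31.3]]
bar [-44.  104.4]
chip [-17.8  57.5]
lump [-58.   36.5]
model [ 62.  126.1]
diebase [69.5 33.4]
coveredgeL [ -6.1 -29.2]
cov [ 87.8 -35.9]
cov [-83.3 -36.5]
cov [  88.  -110.6]
cov [ -84.6 -110.7]
mouth [ 85.8 -30.9]
mouth [-83.6 -31.5]
```

```bash
cat >> h.py <<'E'
from scipy.spatial.transform import Rotation as R
from rig import manip
B=np.load("B.npy")
def ori(sgn,a=0.0):
    t=B[2]+a;y=sgn*np.array([np.cos(t),np.sin(t),0]);x=np.array([0,0,-1.]);return R.from_matrix(np.c_[x,y,np.cross(x,y)]).as_rotvec()
W=lambda x,y,z:b2w(B,[(x,y,z)])[0]
def snap(n,name,box=None,f=3):
    c=manip.camera(n);im=c["image"][:,:,::-1]
    if box: im=cv2.resize(im[box[1]:box[3],box[0]:box[2]],None,fx=f,fy=f,interpolation=cv2.INTER_CUBIC)
    cv2.imwrite(f"pics/{name}.png",im);return c
def st(tag=""): print(tag,"t",round(manip.get_time(),2),"b",np.round(w2b(B,manip.get_position())*1000,1),"F",np.round(manip.get_contact_force(),1),"w",round(manip.get_width(),4))
E
python3 - <<'E'
from h import *
print(np.round(R.from_rotvec(manip.get_ee_rot()).as_matrix(),2).tolist(),manip.get_time())
for s in(1,-1):
  for p in [(0,0,.15),(0,-.15,.11),(-.055,.1,.1)]:
    q=manip.solve_ik(W(*p),ori(s));print(s,p,None if q is None else np.round(q,2))
E
```

```text
[[-0.0, 0.24, 0.97], [-0.0, 0.97, -0.24], [-1.0, -0.0, -0.0]] 0.1
1 (0, 0, 0.15) [-0.03  0.51  1.78 -0.    0.86  0.08]
1 (0, -0.15, 0.11) [-0.29  0.57  1.78 -0.    0.79 -0.17]
1 (-0.055, 0.1, 0.1) [ 0.16  0.55  1.87 -0.    0.72  0.27]
-1 (0, 0, 0.15) None
-1 (0, -0.15, 0.11) None
-1 (-0.055, 0.1, 0.1) None
```

Run:
```python
from h import *
manip.command_gripper(0.0,30)
manip.move_to(W(0,-.005,.15),ori(1)); st("a")
manip.servo_line(W(0,-.005,.116)); st("b")
z=.116
while z>.096:
    z-=.0015
    manip.servo_line(W(0,-.005,z),rate=.04)
    if abs(manip.get_contact_force()[2])>4: break
st("c");print(z)
manip.servo_line(W(0,-.005,z+.004)); st("d")
snap("scene","s1",(230,80,480,290))
```

```text
a t 3.57 b [  0.   -4.2 150.1] F [0.2 1.5 1.1] w -0.0001
b t 3.94 b [ -0.5  -4.6 115.5] F [ 0.8 -0.6  1.4] w -0.0002
c t 7.19 b [ 0.2 -5.  97.1] F [-1.  -0.   5.6] w -0.0005
0.09649999999999999
d t 7.44 b [  0.2  -5.  100.8] F [0.4 0.1 0.7] w -0.0004
```

View pics/s1.png

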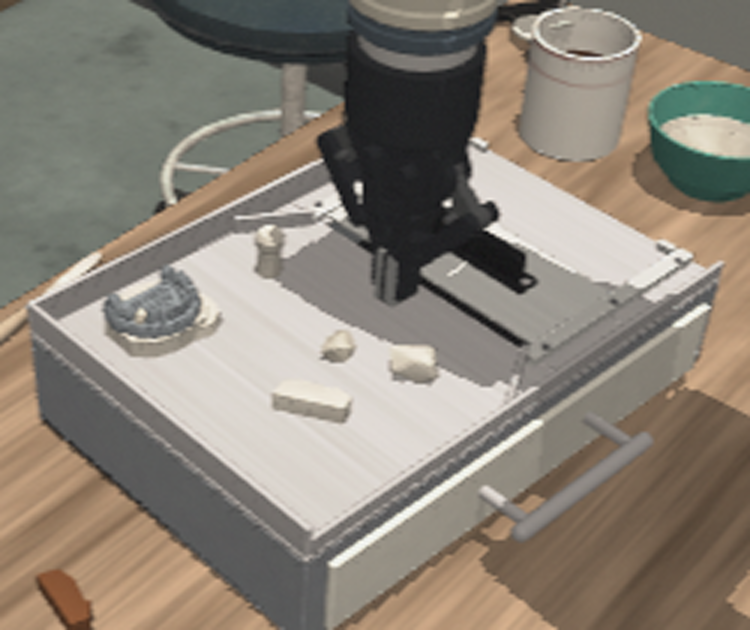

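The picture shows the closed gripper just above the deck in front of the rib, at about (400,290). The deck touch at TCP z of about 0.097 confirms the 22 mm fingertip offset. Next I push the cover open.

Run:
```python
from h import *
manip.servo_line(W(0,-.005,.110))
manip.servo_line(W(0,-.045,.110),rate=.1); st("1")
manip.servo_line(W(0,-.110,.110),rate=.07); st("2")
y=-.110
while y>-.126:
    y-=.0015
    manip.servo_line(W(0,y,.110),rate=.05)
    F=manip.get_contact_force()
    if np.hypot(F[0],F[1])>15: break
st("3");print(y)
manip.servo_line(W(0,y+.012,.110)); st("4")
manip.servo_line(W(0,y+.014,.150))
manip.move_to(W(-.054,.075,.16),ori(1));st("5")
snap("top","t2",(260,100,500,290))
```

```text
1 t 8.29 b [ -0.  -45.5 109.9] F [-1.1 -0.2 -0.4] w -0.0
2 t 9.37 b [  -0.  -109.9  110. ] F [-0.1 -0.1  0.4] w -0.0003
3 t 11.12 b [  -0.  -117.8  110. ] F [ 1.7 16.4  1.6] w 0.0003
-0.12050000000000001
4 t 11.37 b [   0.  -108.3  110. ] F [ 0.5 -0.4  0.1] w 0.0001
5 t 12.57 b [-53.9  74.4 159.5] F [-0.2  0.5 -0.1] w 0.0001
```

View pics/t2.png

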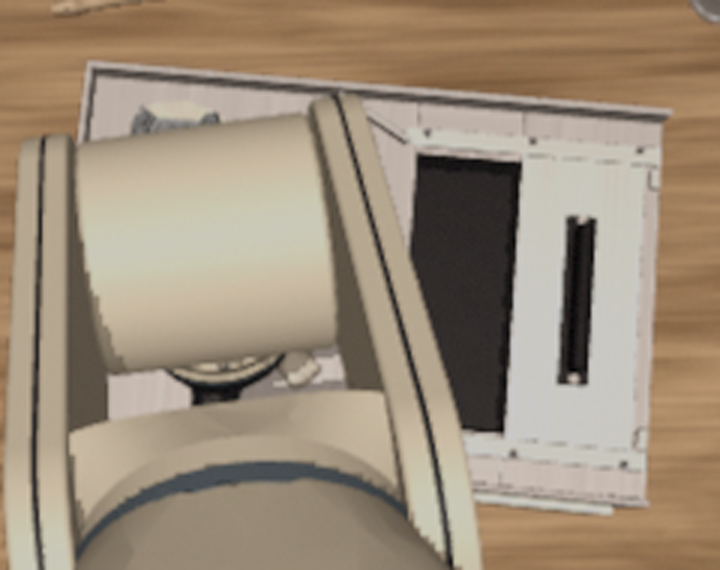

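The cover is fully open: the dark mouth is exposed at x 415–520 and the rib is at about (578,300). Next I sweep the lump.

Run:
```python
from h import *
manip.command_gripper(0.009)
manip.servo_line(W(-.055,.064,.12)); manip.servo_line(W(-.055,.064,.0995),rate=.08);st("1")
manip.servo_line(W(-.052,-.045,.0995),rate=.09);st("2")
manip.servo_line(W(-.052,-.020,.15),rate=.2)
c=snap("scene","s3",(230,80,480,290));st()
```

```text
1 t 13.71 b [-55.3  64.1  99.1] F [-0.2 -0.6 -0.5] w 0.0087
2 t 15.07 b [-52.  -44.6  99.5] F [0.  0.1 0.2] w 0.009
 t 15.55 b [-52.4 -19.8 149.6] F [ 0.4 -0.2  0.6] w 0.009
```

View pics/s3.png

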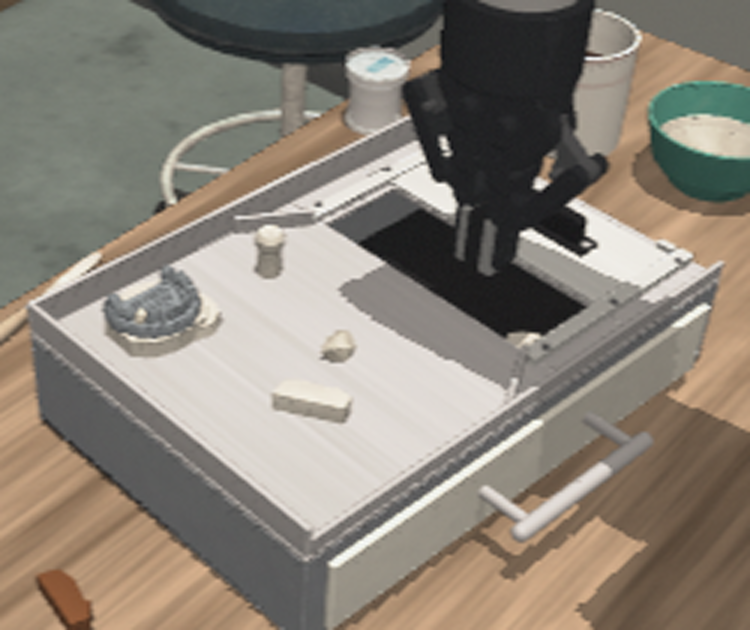

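The lump now shows at about (525,340), at the front corner of the mouth by the rail. I'll locate it in an enlarged crop.

Run:
```python
from h import *
for z in(.075,.085,.09,.02): print(z,np.round(w2b(B,ray(D["scene"],(405,193.3),z))*1000,1))
im=cv2.imread("pics/s3.png")
cv2.imwrite("pics/s3c.png",cv2.resize(im[260:420,430:630],None,fx=4,fy=4,interpolation=cv2.INTER_CUBIC)[:600])
```

```text
0.075 [-79.5 -36.6  75. ]
0.085 [-86.5 -26.4  85. ]
0.09 [-89.9 -21.3  90. ]
0.02 [-41.5 -92.8  20. ]
```

View pics/s3c.png

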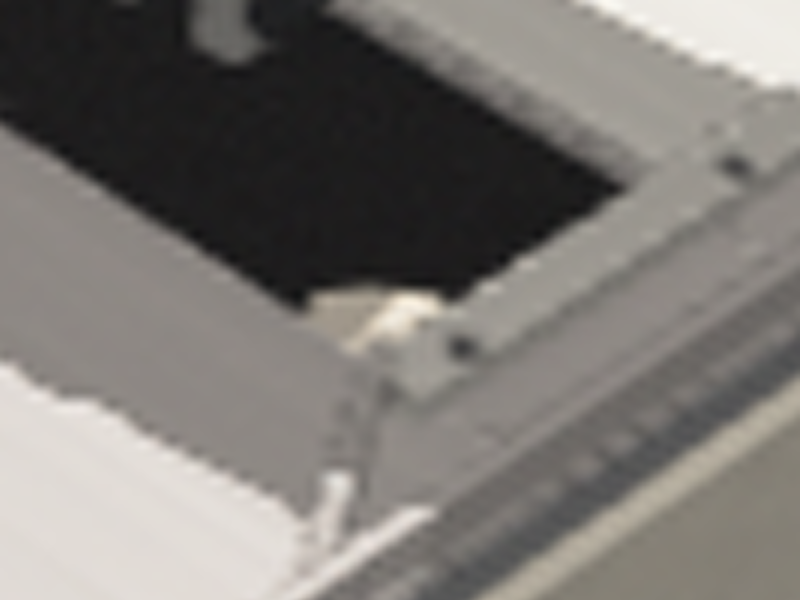

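The lump is cut off in the crop by the deck edge and the rail, so it lies below deck level in the drawer. Next I sweep the chip, then the bar.

Run:
```python
from h import *
manip.move_to(W(-.013,.080,.14),ori(1))
manip.servo_line(W(-.013,.080,.0995),rate=.1);st("1")
manip.servo_line(W(-.013,-.045,.0995),rate=.09);st("2")
manip.servo_line(W(-.013,-.020,.14),rate=.2)
snap("scene","s4",(230,80,480,290));st()
```

```text
1 t 16.62 b [-13.3  79.2  99. ] F [-0.6  0.3 -0. ] w 0.0087
2 t 18.16 b [-13.  -44.5  99.5] F [0.4 0.3 0.3] w 0.0089
 t 18.6 b [-13.3 -19.8 139.8] F [ 0.4 -0.6 -0.1] w 0.0091
```

View pics/s4.png

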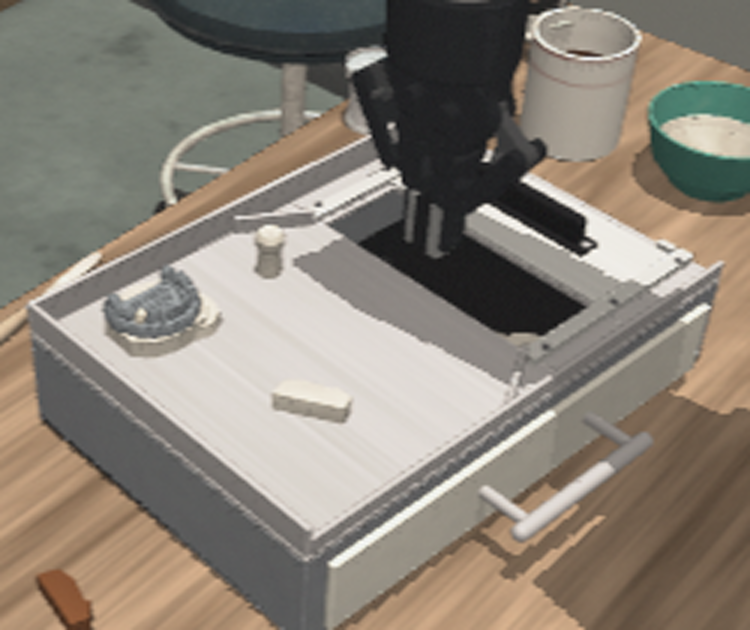

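The chip has left the deck, and the bar remains at about (312,402).

Run:
```python
from h import *
manip.move_to(W(-.040,.133,.14),ori(1))
manip.servo_line(W(-.040,.133,.0995),rate=.1);st("1")
manip.servo_line(W(-.040,-.048,.0995),rate=.09);st("2")
manip.servo_line(W(-.040,-.020,.15),rate=.2)
manip.move_to(W(-.02,.06,.26),ori(1))
snap("scene","s5",(230,80,480,290));st()
snap("wrist","w5")
snap("top","t5",(260,100,500,290))
```

```text
1 t 19.82 b [-40.  132.2  98.9] F [-0.8 -0.1  0.3] w 0.0092
2 t 21.98 b [-40.  -47.7  99.5] F [-0.2 -0.2 -0.4] w 0.0088
 t 23.08 b [-21.2  59.2 257.9] F [-0.  -0.8 -0.7] w 0.009
```

View pics/s5.png

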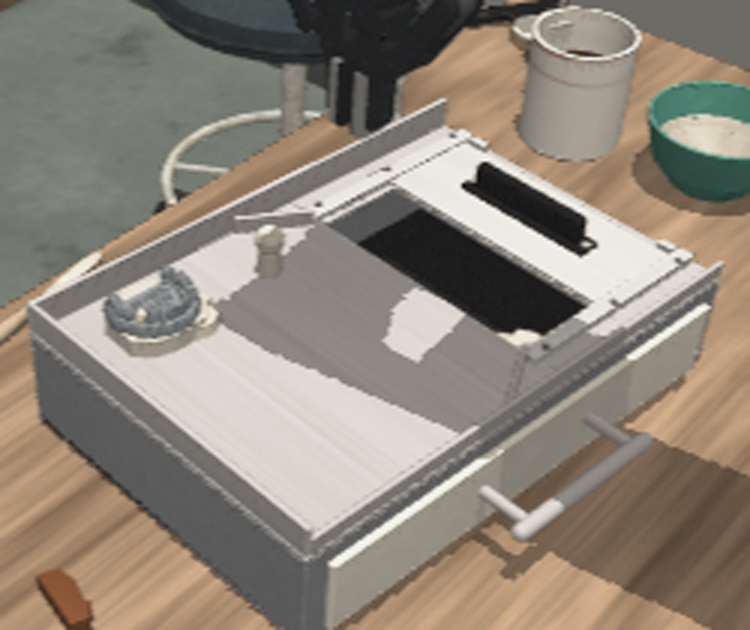

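View pics/w5.png

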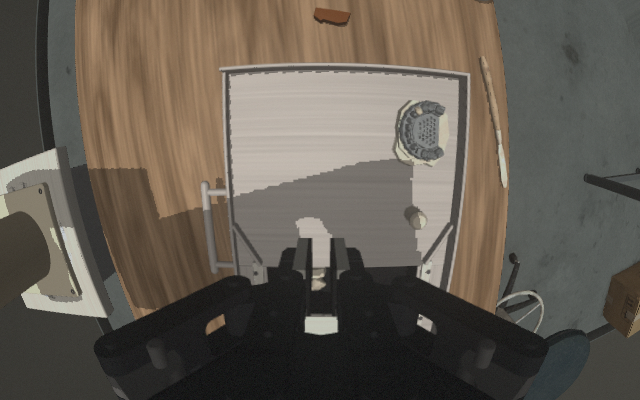

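View pics/t5.png

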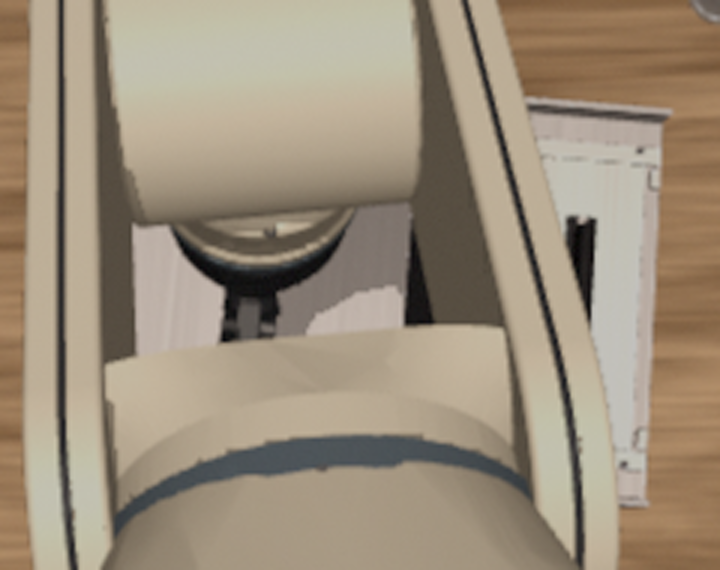

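The deck is clear of offcuts; the bright patch is only light. The model and die are standing. On the way to the far side of the rib I'll look into the drawer.

Run:
```python
from h import *
manip.command_gripper(0.0)
manip.move_to(W(0,-.158,.20),ori(1));st()
c=manip.camera("wrist");im=c["image"][:,:,::-1]
cv2.imwrite("pics/w6.png",im)
cv2.imwrite("pics/w6c.png",cv2.resize(im[130:330,200:440],None,fx=3.3,fy=3,interpolation=cv2.INTER_CUBIC))
snap("top","t6",(260,100,500,290))
```

```text
t 24.35 b [ 2.000e-01 -1.573e+02  2.003e+02] F [ 0.6  0.  -0.9] w -0.0001
```

View pics/w6c.png

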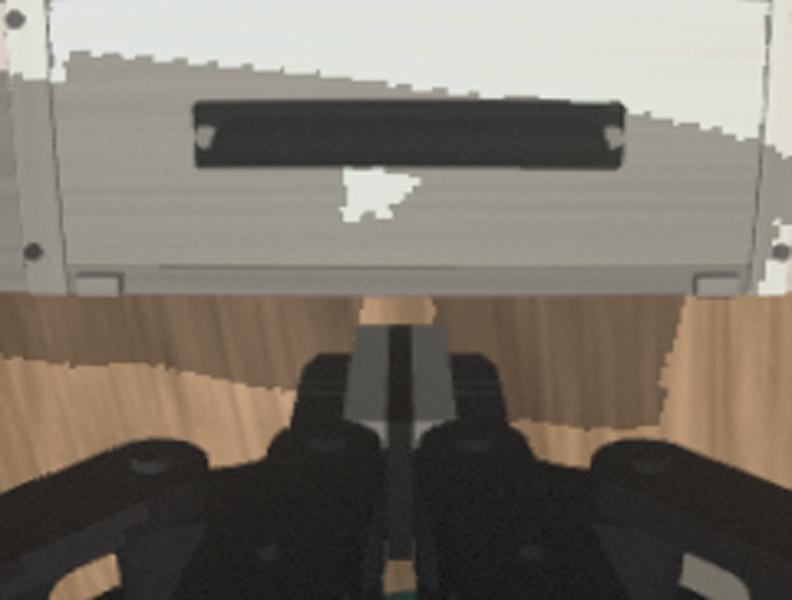

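View pics/t6.png

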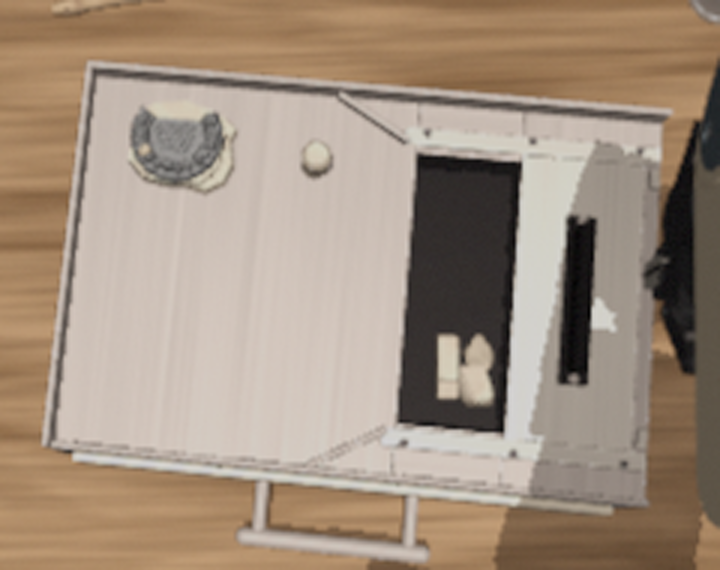

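The top view shows all three offcuts on the dark drawer floor: bar (448,365), chip (480,350), lump (477,383). The model and die are unmoved. Now I push the cover shut.

Run:
```python
from h import *
manip.servo_line(W(0,-.161,.20));manip.servo_line(W(0,-.161,.110),rate=.15);st("1")
manip.servo_line(W(0,-.088,.110),rate=.07);st("2")
y=-.088
while y<-.070:
    y+=.0015
    manip.servo_line(W(0,y,.110),rate=.05)
    F=manip.get_contact_force()
    if np.hypot(F[0],F[1])>15: break
st("3");print(y)
manip.servo_line(W(0,y-.012,.110));manip.servo_line(W(0,y-.012,.16),rate=.2);st("4")
manip.move_to(W(0,-.17,.26),ori(1));snap("top","t7",(260,100,500,290));st("5")
snap("scene","s7",(230,80,480,290))
```

```text
1 t 25.45 b [   0.5 -161.1  110.5] F [ 0.   0.2 -0.3] w -0.0004
2 t 26.64 b [ -0.4 -88.1 109.8] F [-0.6  0.5  0.1] w -0.0001
3 t 28.64 b [  0.2 -79.1 110.1] F [ -2.9 -18.    0.9] w -0.0003
-0.07599999999999998
4 t 29.29 b [  0.5 -87.4 160.8] F [ 0.5 -0.7 -0.4] w 0.0005
5 t 29.93 b [  -1.1 -169.3  258.1] F [-0.5  0.4 -0.8] w -0.0001
```

View pics/t7.png

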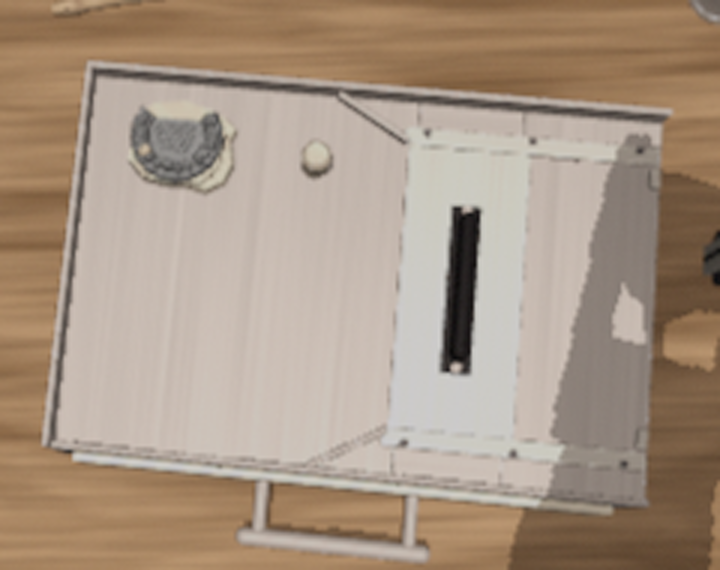

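View pics/s7.png

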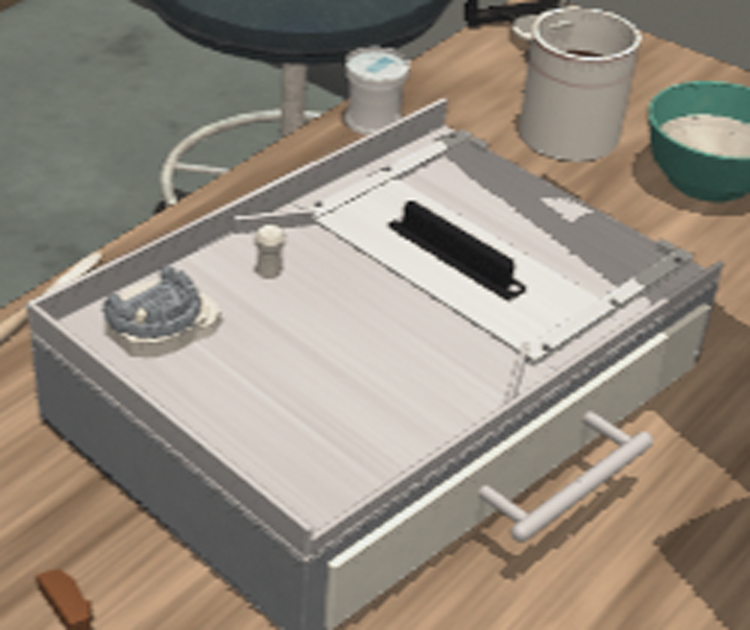

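The cover is shut with no dark gap left, it reached its stop at 18 N, and the model and die stand where they were.

Run:
```python
from h import *
manip.sign_off();st()
```

```text
the job is handed in; nothing more can be done
the job is handed in; nothing more can be done
```

The job is done and handed in, with about 30 s on the robot's clock when I took the last reading. I pushed the cover open by its rib, swept the lump, chip and bar one at a time into the chute, and pushed the cover shut again.

- **Cover:** it met its stop at about 16 N when opened and 18 N when shut. The fingertip stop positions fit the full 70 mm of travel, and no gap shows in the last pictures.
- **Offcuts:** before closing, the top view showed all three on the drawer floor.
- **Model and die:** both look upright and unmoved in the final top and scene views.
- **Disagreement:** after the first sweep the lump looked as if it might be caught at the corner of the mouth. An enlarged crop suggested it lay below deck level, and the later top view confirmed it was in the drawer.
- **Failed check:** one wrist-camera look into the mouth did not show it, so I relied on the top view. No other checks failed.

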